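# Empty the knocked-over peg tumbler and stand it up

### The arm

A 6-joint arm with a two-finger parallel gripper is mounted at the origin on a cart in front of the work surface, level with it; the furniture and walls round the work are solid. World frame = base frame: x ahead of the robot, y to its left, z up, the work surface at z = 0. Lengths are in m, angles in rad, forces in N, time in s.
With the tool pointing down it reaches from about 0.25 to 0.775 m from the base axis. Payload 4 kg.
Tool frame: the origin (TCP) lies at the centre of the arm's flange, where the gripper is bolted on; the fingertips stand 199 mm ahead of it and the grasp point (between the pads) lies 180 mm ahead of it (robot.tcp_to_tips is the z of the fingertips in the tool frame, in m); z points along the fingers, y is the line along which they close (so a half turn about z gives the same grasp; the last joint's range is limited). The gripper opens to 94 mm and grips with 3 to 60 N. Pads are 16 mm wide; open, the fingers measure 119 mm over their backs; the gripper's body (75 mm by 177 mm) begins 78 mm behind the grasp point.
Start: joints at [-1.407, 0.087, 1.371, -0, 1.684, -0.103], TCP at [0.145, -0.531, 0.405] pointing down, gripper open.
Joint ranges: [-3.1, 3.1], [-0.76, 2.03], [0.27, 2.55], [-1.08, 4.22], [0.17, 2.65], [-2.57, 2.57]. Speed limits (rad/s): [2.79, 2.79, 3.14, 3.14, 3.14, 3.14].

### API

Orientations are given as [roll, pitch, yaw] about the fixed x, y, z axes, in that order (R = Rz(yaw) Ry(pitch) Rx(roll)).
In Python, from bench import robot gives the robot as it stands.
- The arm moves only by the tool play_rows, never from a script. Its arguments are lists of equal length, an entry for each row: "translation": the shift along the tool's x, y, z scaled (see below), a list of three; "twist": the turn, a rotation vector about the tool's x, y, z scaled (see below), a list of three; "gripper": the opening, from -1 (shut) to 1 (fully open). A call has 1 to 8 rows; each row shifts and turns the commanded pose from where the row before left it, along the tool's axes as they then stand; what a row does not reach is not made up. The controller multiplies each number of a shift by 0.04 m and each number of a turn by 0.1 rad. A row lasts 1/10 s, in which the tool goes at most 50 mm and 8.59 degrees, less where a joint would pass 70% of its speed; a pose out of reach is approached as far as the arm can. A call with a number of a shift or a turn outside -1 to 1 is refused whole. A call with a gripper value outside its range is refused whole. The fingers move at their own pace and stop on an object; the grip force is fixed at half the most. Time passes only in rows, so rows that do not move let the fingers close. It gives the time, the measured TCP pose, the force, the opening and the grip force at its end, in the units of the state.
- robot.get_obs(): the state, without advancing time (a new reading comes with each control period).
- robot.snapshot(name): name is "side" or "top"; returns the picture (420x560x3 uint8, red, green, blue); there is no depth.
- robot.camera_model(name): a dict with "camera_matrix" (3x3 intrinsics, pixels), "rvec" (rotation vector, rad) and "tvec" (3), from world to camera coordinates, as OpenCV has them. Camera axes: x right, y down, z forward; pixel columns grow to the right and rows downward; lengths in m; the calibration is good to about 2 mm. A picture is of the moment at which its call begins. camera_model takes no time and is no camera call.
- robot.close_job(): hands the job in; it is judged then, once.
Trained networks look in the newest picture that a camera, given by its name, has taken for a name from the list of things; names that differ only in an ending like _2 or _b are one class to them, and where a whole thing is asked for, a point or a joint stands for the part that bears it (a point fixed in the world has none). Each returns a list of dicts, best first, with "score" (0 to 1); they miss things now and then, are a little off and sometimes report something else, mostly with a low value. They report only what shows in the picture. A call takes as long as a camera call.
- robot.recognise(name, camera): "centre" ([x, y, z] in m, in world coordinates, good to about 4 mm: the middle of the surface that is visible of it).
- robot.spot_point(name, camera): "centre" ([x, y, z] in m, in world coordinates, good to about 4 mm: a listed point, or the origin of a listed thing).
The state is a dict: "time": time; "joint_positions": joint angles; "qvel": joint speeds; "joint_torque": joint torques, N m; "tool_pos": TCP position; "ee_rot": TCP orientation; "wrist_force": force on the tool from outside, world axes, zero at the start; "wrist_torque": the same for the moment, N m; "width": finger opening in m; "finger_force": force on a finger pad.
Only numpy, scipy, OpenCV 4.12 (cv2) and the standard library are available. Lean on these libraries where they do the work, as an engineer would, in place of code of your own. Each camera call takes 0.05 s, during which the arm holds its last target. There are 200 camera calls.

### The job

The cane-sleeved tumbler of clothes pegs has been knocked over: pick it up and tip its three teal pegs out into the brown bowl that already holds a teal peg, not the one with the yellow peg. Lay the empty tumbler back down on its side on the worktop and let go of it, then take it again another way and stand it upright, mouth up, on the round cork coaster. Do not drop the glass, and leave everything else where it is.

Things in the scene. Friction and masses are not known exactly. Their poses are not given: they have to be found in the camera images.
- tumbler: clear glass tumbler in a woven cane sleeve, 142 mm tall, straight, 66 mm across where the fingers meet it, inside 48 mm wide and 130 mm deep, about 0.26 kg. It starts lying on its side on the worktop, axis level 33 mm up, with three pegs inside. Origin: centre of its foot; its own z axis runs along it from foot to mouth
- tumbler_middle (a point): point on the tumbler's axis, 71 mm from its foot and from its mouth
- tumbler_mouth (a point): centre of the tumbler's open mouth, 142 mm from its foot
- peg_a: teal clothes peg, 72 x 15 x 12 mm, 12 g, one of three lying loose in the tumbler, along its axis. Origin: middle of its underside; y along its length. It slides out once the mouth is tipped about 40 degrees or more below level, at times only with a little shake
- peg_b: teal clothes peg, 72 x 15 x 12 mm, 12 g, one of three lying loose in the tumbler, along its axis. Origin: middle of its underside; y along its length. It slides out once the mouth is tipped about 40 degrees or more below level, at times only with a little shake
- peg_c: teal clothes peg, 72 x 15 x 12 mm, 12 g, one of three lying loose in the tumbler, along its axis. Origin: middle of its underside; y along its length. It slides out once the mouth is tipped about 40 degrees or more below level, at times only with a little shake
- bowl_teal: brown stoneware bowl that already holds one teal peg (fixed to its floor as its colour mark), 142 mm across the rim, 60 mm high, inner floor 12 mm up; tipped-in pegs come to rest with their centres 20 to 55 mm up; standing firm (it cannot be pushed); which of the two bowl places it takes varies. Origin: centre of its underside, z up
- bowl_yellow: the same kind of brown bowl, also firm, but with one yellow peg fixed in it: nothing goes in here. Origin: centre of its underside, z up
- coaster: round cork coaster, 110 mm across and 6 mm thick, fixed on the worktop. Origin: centre of its underside
- honey: honey jar with a grey lid, 71 mm across, 82 mm high, a bystander. Origin: centre of its underside
- spoon: steel teaspoon lying along x between the tumbler and the coaster, 134 x 29 x 12 mm, a bystander. Origin: centre of its underside

How it is judged:
On the way, in this order (a step that is already met when the one before it is completed fails the run):
1. the tumbler is held in the fingers over the bowl with the teal peg, its mouth tipped below level (angle between tumbler's own z axis and vertical above 1.75 rad and contact force between the fingers and tumbler above 0.5 N and horizontal distance between tumbler_mouth and bowl_teal below 0.1 m), for 0.05 s.
2. all three pegs are in that bowl and the empty tumbler lies on its side on the worktop, let go of (horizontal distance between each of peg_a, peg_b, peg_c and bowl_teal below 0.065 m and height (world z) of each of peg_a, peg_b, peg_c below 0.08 m and angle between tumbler's own z axis and vertical between 1.3 and 1.85 rad and height (world z) of tumbler_middle below 0.05 m and contact force between the fingers and tumbler below 0.05 N), for 0.2 s.
At the end, for the whole second after the job is handed in: The three teal pegs lie at rest in the bowl with the teal peg (each peg's centre within 65 mm of the bowl's centre, seen from above, and below 80 mm), and the tumbler stands upright (within 6 degrees), released and at rest on the coaster, its foot's centre within 35 mm of the coaster's centre (horizontal distance between each of peg_a, peg_b, peg_c and bowl_teal below 0.065 m and height (world z) of each of peg_a, peg_b, peg_c below 0.08 m and linear speed of each of peg_a, peg_b, peg_c below 0.05 m/s and angle between tumbler's own z axis and vertical below 0.1 rad and horizontal distance between tumbler and coaster below 0.035 m and height (world z) of tumbler between 0.002 and 0.014 m and linear speed of tumbler below 0.03 m/s and contact force between the fingers and tumbler below 0.05 N); the robot touches nothing.
It fails at once if the honey jar or the teaspoon is pushed more than 40 mm away (distance of any of honey, spoon from where it was at the start of the episode above 0.04 m).
It fails at once if the tumbler is let go of in the air, more than about 25 mm above where it would stand or lie (contact force between the fingers and tumbler below 0.05 N and height (world z) of tumbler_middle above 0.105 m).
It fails at once if a teal peg ends up in the bowl with the yellow peg ((horizontal distance between peg_a and bowl_yellow below 0.06 m and height (world z) of peg_a below 0.06 m) or (horizontal distance between peg_b and bowl_yellow below 0.06 m and height (world z) of peg_b below 0.06 m) or (horizontal distance between peg_c and bowl_yellow below 0.06 m and height (world z) of peg_c below 0.06 m)).
It also fails if it takes over 58 s, if anything falls off the work surface, if the arm or the gripper's body presses on something with over 40 N, if the wrist force passes 120 N, or if a joint passes its speed limit or range.

## Working session

There is one attempt and no reset: what is moved stays moved. The work goes in short steps, Python scripts to look and compute and a tool call to move; the robot and the scene stay as the last step left them, time stands still between calls to the robot, and variables do not carry over. Pictures are saved under pics/ and viewed, at most 10 in all, crops included, and the job is handed in when it is done.

Besides the shell and the picture viewer there is one more tool, called after "Request:" by a JSON object that holds its "op" and its "data". play_rows: Moves the arm, as the interface text tells. Its arguments: {"type":"object","properties":{"translation":{"type":"array","items":{"type":"array","items":{"type":"number","minimum":-1,"maximum":1}}},"twist":{"type":"array","items":{"type":"array","items":{"type":"number","minimum":-1,"maximum":1}}},"gripper":{"type":"array","items":{"type":"number"}}},"required":["translation","twist","gripper"]}

```bash
ls; mkdir -p pics; python3 - <<'E'
from bench import robot
import cv2
for n in("top","side"):
    im=robot.snapshot(n); cv2.imwrite(f"pics/{n}0.png",im[:,:,::-1])
    m=robot.camera_model(n)
    R=cv2.Rodrigues(m["rvec"])[0]; print(n,(-R.T@m["tvec"].reshape(3)).round(3),m["camera_matrix"][0][0])
    for t in("tumbler","tumbler_middle","tumbler_mouth","bowl_teal","bowl_yellow","coaster","honey","spoon","peg_a"):
        print(t,[(d["centre"].__class__ and [round(float(v),3) for v in d["centre"]],round(d["score"],2)) for d in robot.spot_point(t,n)[:3]])
o=robot.get_obs(); print(o["time"],o["tool_pos"],o["ee_rot"],o["width"])
E
```

```text
pics
top [0.394 0.239 0.883] 385.77496109141333
tumbler [([0.674, 0.112, -0.001], 0.69), ([0.481, 0.087, 0.033], 0.59)]
tumbler_middle [([0.465, 0.16, 0.031], 0.84)]
tumbler_mouth []
bowl_teal [([0.615, 0.315, -0.003], 0.64)]
bowl_yellow [([0.673, 0.114, -0.002], 0.61)]
coaster [([0.462, 0.414, -0.0], 0.69)]
honey [([0.465, 0.418, -0.005], 0.69), ([0.692, 0.427, 0.004], 0.67)]
spoon [([0.432, 0.284, -0.002], 0.96)]
peg_a []
side [0.151 0.885 0.397] 439.96852949885306
tumbler [([0.484, 0.091, 0.032], 0.79)]
tumbler_middle [([0.47, 0.16, 0.028], 0.87), ([0.679, 0.112, -0.001], 0.17)]
tumbler_mouth [([0.454, 0.229, 0.035], 0.73), ([0.624, 0.315, 0.002], 0.69), ([0.482, 0.092, 0.029], 0.39)]
bowl_teal [([0.62, 0.314, 0.001], 0.7)]
bowl_yellow [([0.676, 0.111, 0.003], 0.78)]
coaster [([0.461, 0.415, 0.001], 0.89), ([0.453, 0.231, 0.034], 0.26)]
honey [([0.695, 0.43, 0.001], 0.69)]
spoon [([0.433, 0.28, 0.004], 0.72)]
peg_a [([0.459, 0.148, 0.01], 0.61), ([0.472, 0.146, 0.021], 0.49), ([0.477, 0.15, 0.005], 0.45)]
1.0 [ 0.1450094  -0.53054073  0.40471302] [ 3.14151707e+00 -1.25774407e-05  2.66817233e-01] 0.09368092653952262
```

View pics/top0.png

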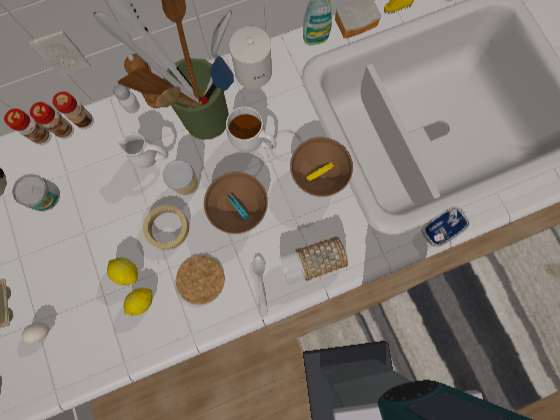

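View pics/side0.png

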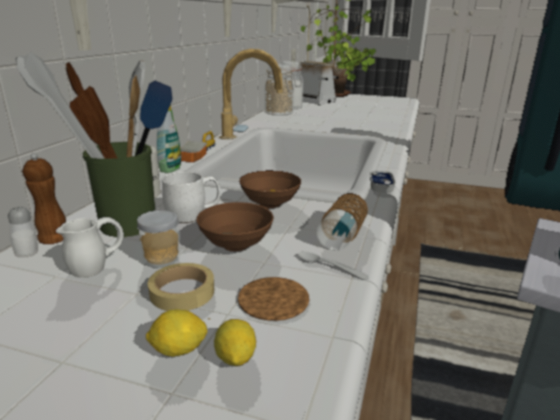

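Top view: teal bowl at about (236,203), yellow bowl (321,166), tumbler with mouth at (290,265) and foot at (345,252), coaster (200,280), spoon (260,285). This agrees with the networks once their low-score confusions are dropped.

```bash
cat > h.py <<'E'
import numpy as np, json
from scipy.spatial.transform import Rotation as Ro
from bench import robot
def obs(log=True):
    o=robot.get_obs()
    if log: open("log.jsonl","a").write(json.dumps({k:np.array(o[k]).tolist() for k in("joint_positions","tool_pos","ee_rot")})+"\n")
    return o
def tool(z,m):
    "R from tool z and approximate tool x"
    z=np.array(z,float);z/=np.linalg.norm(z);m=np.array(m,float);x=m-z*(m@z);x/=np.linalg.norm(x)
    return np.c_[x,np.cross(z,x),z]
def rows(p0,R0,p1,R1,n):
    w=Ro.from_matrix(R0.T@R1).as_rotvec()/n
    S=sum(Ro.from_rotvec(w*k).as_matrix() for k in range(n))
    t=np.linalg.solve(S,R0.T@(np.array(p1)-p0))
    print(n,"rows: trans",(t/.04).round(3),"twist",(w/.1).round(3))
def go(p1,R1,n):
    o=obs();R0=Ro.from_euler("xyz",o["ee_rot"]).as_matrix()
    print("t",o["time"],"p",np.round(o["tool_pos"],4),"rpy",np.round(o["ee_rot"],3),"q",np.round(o["joint_positions"],2),"w",round(float(o["width"]),4),"f",o["finger_force"])
    rows(np.array(o["tool_pos"]),R0,p1,R1,n)
E
python3 - <<'E'
from h import *
go([.467,.16,.36],tool([0,0,-1],[np.cos(1.77),np.sin(1.77),0]),24)
E
```

```text
t 1.0 p [ 0.145  -0.5305  0.4047] rpy [ 3.142 -0.     0.267] q [-1.41  0.09  1.37  0.    1.68 -0.1 ] w 0.0937 f 0.0
24 rows: trans [ 0.864 -0.128  0.047] twist [ 0.     0.    -0.626]
```

Request:
{"op": "play_rows", "data": {"translation": [[0.864,-0.128,0.047],[0.864,-0.128,0.047],[0.864,-0.128,0.047],[0.864,-0.128,0.047],[0.864,-0.128,0.047],[0.864,-0.128,0.047],[0.864,-0.128,0.047],[0.864,-0.128,0.047]], "twist": [[0,0,-0.626],[0,0,-0.626],[0,0,-0.626],[0,0,-0.626],[0,0,-0.626],[0,0,-0.626],[0,0,-0.626],[0,0,-0.626]], "gripper": [1,1,1,1,1,1,1,1]}}

```text
time: 1.8
tool_pos: [0.369, -0.3659, 0.3896]
ee_rot: [3.141, 0.0, 0.77]
wrist_force: [-0.0, -0.5, 0.4]
width: 0.094
finger_force: 0.0
```

Request:
{"op": "play_rows", "data": {"translation": [[0.864,-0.128,0.047],[0.864,-0.128,0.047],[0.864,-0.128,0.047],[0.864,-0.128,0.047],[0.864,-0.128,0.047],[0.864,-0.128,0.047],[0.864,-0.128,0.047],[0.864,-0.128,0.047]], "twist": [[0,0,-0.626],[0,0,-0.626],[0,0,-0.626],[0,0,-0.626],[0,0,-0.626],[0,0,-0.626],[0,0,-0.626],[0,0,-0.626]], "gripper": [1,1,1,1,1,1,1,1]}}

```text
time: 2.6
tool_pos: [0.4855, -0.1149, 0.3746]
ee_rot: [3.141, 0.0, 1.271]
wrist_force: [0.3, 0.2, -1.0]
width: 0.0937
finger_force: 0.0
```

Request:
{"op": "play_rows", "data": {"translation": [[0.864,-0.128,0.047],[0.864,-0.128,0.047],[0.864,-0.128,0.047],[0.864,-0.128,0.047],[0.864,-0.128,0.047],[0.864,-0.128,0.047],[0.864,-0.128,0.047],[0.864,-0.128,0.047]], "twist": [[0,0,-0.626],[0,0,-0.626],[0,0,-0.626],[0,0,-0.626],[0,0,-0.626],[0,0,-0.626],[0,0,-0.626],[0,0,-0.626]], "gripper": [1,1,1,1,1,1,1,1]}}

```text
time: 3.4
tool_pos: [0.4671, 0.1612, 0.3595]
ee_rot: [3.141, 0.0, 1.772]
wrist_force: [-0.3, 0.7, 0.2]
width: 0.0947
finger_force: 0.0
```

```bash
python3 - <<'E'
from h import *
import cv2
for n in("top","side"):
    im=robot.snapshot(n); cv2.imwrite(f"pics/{n}1.png",im[:,:,::-1])
    for t in("tumbler","tumbler_middle","tumbler_mouth"):
        print(n,t,[(np.round(d["centre"],3).tolist(),round(d["score"],2)) for d in robot.spot_point(t,n)[:3]])
go([.467,.16,.213],tool([0,0,-1],[np.cos(1.77),np.sin(1.77),0]),8)
E
```

```text
top tumbler []
top tumbler_middle [([0.466, 0.161, 0.034], 0.8)]
top tumbler_mouth [([0.452, 0.23, 0.037], 0.71)]
side tumbler [([0.486, 0.09, 0.031], 0.84)]
side tumbler_middle [([0.469, 0.157, 0.026], 0.97)]
side tumbler_mouth [([0.452, 0.228, 0.035], 0.71)]
t 3.8 p [0.4679 0.1588 0.3596] rpy [3.141 0.    1.767] q [ 0.21 -0.02  1.57 -0.    1.59  0.02] w 0.0942 f 0.0
8 rows: trans [ 0.004 -0.002  0.458] twist [ 0.     0.001 -0.004]
```

Request:
{"op": "play_rows", "data": {"translation": [[0,0,0.458],[0,0,0.458],[0,0,0.458],[0,0,0.458],[0,0,0.458],[0,0,0.458],[0,0,0.458],[0,0,0.458]], "twist": [[0,0,-0.1],[0,0,-0.1],[0,0,-0.1],[0,0,0],[0,0,0],[0,0,0],[0,0,0],[0,0,0]], "gripper": [1,1,1,1,1,1,1,1]}}

```text
time: 4.6
tool_pos: [0.4679, 0.1587, 0.2124]
ee_rot: [3.141, 0.0, 1.797]
wrist_force: [-0.1, -0.6, -0.1]
width: 0.0941
finger_force: 0.0
```

Request:
{"op": "play_rows", "data": {"translation": [[0,0,0],[0,0,0],[0,0,0],[0,0,0],[0,0,0],[0,0,0]], "twist": [[0,0,0],[0,0,0],[0,0,0],[0,0,0],[0,0,0],[0,0,0]], "gripper": [1,-1,-1,-1,-1,-1]}}

```text
time: 5.2
tool_pos: [0.4679, 0.1599, 0.214]
ee_rot: [3.139, 0.0, 1.799]
wrist_force: [0.9, 0.5, 1.5]
width: 0.063
finger_force: 29.9
```

```bash
python3 - <<'E'
from h import *
go([.467,.16,.38],tool([0,0,-1],[np.cos(1.8),np.sin(1.8),0]),8)
for l in open("log.jsonl"):
    d=json.loads(l); print(np.round(d["joint_positions"],4),np.round(d["tool_pos"],4))
E
```

```text
t 5.2 p [0.4679 0.1599 0.214 ] rpy [3.139 0.    1.799] q [ 0.21  0.09  1.76 -0.    1.29 -0.01] w 0.063 f 29.927184524713084
8 rows: trans [ 0.001 -0.002 -0.519] twist [ 0.003  0.    -0.001]
[-1.4071  0.0872  1.3707  0.      1.6836 -0.1031] [ 0.145  -0.5305  0.4047]
[ 2.1250e-01 -2.4400e-02  1.5747e+00 -4.0000e-04  1.5911e+00  1.6100e-02] [0.4679 0.1588 0.3596]
[ 2.1460e-01  8.5200e-02  1.7648e+00 -1.0000e-04  1.2891e+00 -1.3800e-02] [0.4679 0.1599 0.214 ]
```

Request:
{"op": "play_rows", "data": {"translation": [[0,0,-0.3],[0,0,-0.55],[0,0,-0.55],[0,0,-0.55],[0,0,-0.55],[0,0,-0.55],[0,0,-0.55],[0,0,-0.5]], "twist": [[0,0,0],[0,0,0],[0,0,0],[0,0,0],[0,0,0],[0,0,0],[0,0,0],[0,0,0]], "gripper": [-1,-1,-1,-1,-1,-1,-1,-1]}}

```text
time: 6.0
tool_pos: [0.467, 0.1598, 0.3778]
ee_rot: [-3.14, -0.0, 1.799]
wrist_force: [0.9, 0.2, -2.9]
width: 0.0624
finger_force: 29.9
```

```bash
python3 - <<'E'
from h import *
go([.545,.31,.38],tool([0,0,-1],[np.cos(2.5),np.sin(2.5),0]),8)
E
```

```text
t 6.0 p [0.467  0.1598 0.3778] rpy [-3.14  -0.     1.799] q [ 0.21 -0.03  1.55 -0.    1.63 -0.01] w 0.0624 f 29.905006375629455
8 rows: trans [ 0.285  0.458 -0.007] twist [-0.002 -0.001 -0.876]
```

Request:
{"op": "play_rows", "data": {"translation": [[0.285,0.458,0],[0.285,0.458,0],[0.285,0.458,0],[0.285,0.458,0],[0.285,0.458,0],[0.285,0.458,0],[0.285,0.458,0],[0.285,0.458,0]], "twist": [[0,0,-0.876],[0,0,-0.876],[0,0,-0.876],[0,0,-0.876],[0,0,-0.876],[0,0,-0.876],[0,0,-0.876],[0,0,-0.876]], "gripper": [-1,-1,-1,-1,-1,-1,-1,-1]}}

```text
time: 6.8
tool_pos: [0.5455, 0.3106, 0.3761]
ee_rot: [-3.139, -0.001, 2.503]
wrist_force: [0.8, -0.7, -4.3]
width: 0.0625
finger_force: 29.9
```

```bash
python3 - <<'E'
from h import *
import cv2
m=np.array([np.cos(2.5),np.sin(2.5),0]); b=np.array([.617,.315,0])
im=robot.snapshot("top")
for n in("top","side"):
    if n=="side":robot.snapshot(n)
    print(n,[(np.round(d["centre"],3).tolist(),round(d["score"],2)) for t in("tumbler_middle","tumbler_mouth","bowl_teal") for d in robot.spot_point(t,n)[:2]])
th=.96
z=np.cos(th)*np.array([0,0,-1])-np.sin(th)*m
mid=b-m*.056+[0,0,.175]
print("mid",mid)
go(mid-.18*z,tool(z,m),14)
E
```

```text
top [([0.487, 0.354, 0.199], 0.79), ([0.601, 0.267, 0.192], 0.27)]
side [([0.546, 0.307, 0.193], 0.61), ([0.486, 0.358, 0.201], 0.93), ([0.62, 0.311, -0.002], 0.57)]
mid [0.66186404 0.28148556 0.175     ]
t 7.2 p [0.5454 0.3091 0.377 ] rpy [-3.141 -0.     2.499] q [ 0.43  0.27  1.22 -0.    1.66 -0.5 ] w 0.0628 f 29.905418674461544
14 rows: trans [0.142 0.085 0.135] twist [-0.001 -0.686 -0.001]
```

Request:
{"op": "play_rows", "data": {"translation": [[0.142,0.085,0.135],[0.142,0.085,0.135],[0.142,0.085,0.135],[0.142,0.085,0.135],[0.142,0.085,0.135],[0.142,0.085,0.135],[0.142,0.085,0.135]], "twist": [[0,-0.686,0],[0,-0.686,0],[0,-0.686,0],[0,-0.686,0],[0,-0.686,0],[0,-0.686,0],[0,-0.686,0]], "gripper": [-1,-1,-1,-1,-1,-1,-1]}}

```text
time: 7.9
tool_pos: [0.5347, 0.347, 0.3323]
ee_rot: [3.141, 0.482, 2.498]
wrist_force: [0.4, -0.5, -3.1]
width: 0.0628
finger_force: 29.9
```

Request:
{"op": "play_rows", "data": {"translation": [[0.142,0.085,0.135],[0.142,0.085,0.135],[0.142,0.085,0.135],[0.142,0.085,0.135],[0.142,0.085,0.135],[0.142,0.085,0.135],[0.142,0.085,0.135],[0,0,0]], "twist": [[0,-0.686,0],[0,-0.686,0],[0,-0.686,0],[0,-0.686,0],[0,-0.686,0],[0,-0.686,0],[0,-0.686,0],[0,0,0]], "gripper": [-1,-1,-1,-1,-1,-1,-1,-1]}}

```text
time: 8.7
tool_pos: [0.5432, 0.3702, 0.2758]
ee_rot: [-3.136, 0.957, 2.504]
wrist_force: [-0.8, -1.0, -4.2]
width: 0.0629
finger_force: 29.9
```

```bash
python3 - <<'E'
from h import *
import cv2
o=obs();print(o["time"],o["tool_pos"],o["ee_rot"],o["joint_positions"],o["wrist_force"])
a=robot.snapshot("top");
def P(n):print(n,[(t,np.round(d["centre"],3).tolist(),round(d["score"],2)) for t in("tumbler_middle","tumbler_mouth","peg_a") for d in robot.recognise(t,n)[:4]])
P("top");b=robot.snapshot("side");P("side")
cv2.imwrite("pics/both2.png",np.vstack([a[120:330,100:500],b[60:270,100:500]])[:,:,::-1].repeat(1,0))
E
```

```text
8.7 [0.54324022 0.37015441 0.27579826] [-3.13551196  0.95725207  2.50415456] [ 0.69555122  0.36638311  1.42756554 -0.99199378  1.25614761  0.05120492] [-0.79733003 -0.95247984 -4.21865227]
top [('tumbler_middle', [0.661, 0.276, 0.218], 0.76), ('tumbler_middle', [0.471, 0.405, 0.001], 0.55), ('tumbler_mouth', [0.657, 0.278, 0.218], 0.93)]
side [('tumbler_middle', [0.637, 0.309, 0.15], 0.65), ('tumbler_mouth', [0.635, 0.31, 0.159], 0.97), ('peg_a', [0.618, 0.321, 0.05], 0.73)]
```

View pics/both2.png

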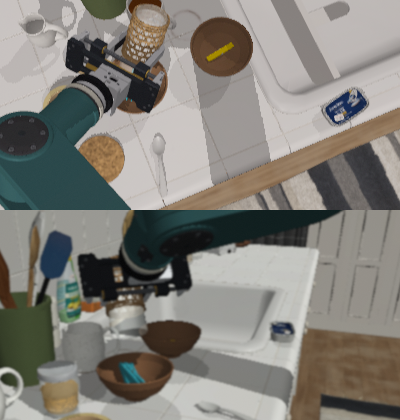

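The tumbler is tipped mouth-down over the teal bowl, and teal pegs show in the bowl at about (130,373) of the crop. A little shake will make sure it's empty.

Request:
{"op": "play_rows", "data": {"translation": [[-0.5,0,0],[0.6,0,0],[-0.6,0,0],[0.6,0,0],[-0.6,0,0],[0.6,0,0],[-0.1,0,0],[0,0,0]], "twist": [[0,0,0],[0,0,0],[0,0,0],[0,0,0],[0,0,0],[0,0,0],[0,0,0],[0,0,0]], "gripper": [-1,-1,-1,-1,-1,-1,-1,-1]}}

```text
time: 9.9
tool_pos: [0.5439, 0.3704, 0.2785]
ee_rot: [-3.14, 0.961, 2.502]
wrist_force: [0.8, -0.1, -3.3]
width: 0.063
finger_force: 29.9
```

Request:
{"op": "play_rows", "data": {"translation": [[-0.5,0,0],[0.6,0,0],[-0.6,0,0],[0.5,0,0],[0,0,0],[0,0,0]], "twist": [[0,0,0],[0,0,0],[0,0,0],[0,0,0],[0,0,0],[0,0,0]], "gripper": [-1,-1,-1,-1,-1,-1]}}

```text
time: 10.5
tool_pos: [0.5438, 0.3703, 0.2781]
ee_rot: [-3.139, 0.96, 2.502]
wrist_force: [0.5, -0.4, -2.9]
width: 0.0631
finger_force: 29.9
```

```bash
python3 - <<'E'
from h import *
import cv2
from scipy.optimize import least_squares
m=np.array([np.cos(2.5),np.sin(2.5),0])
go([.545,.31,.38],tool([0,0,-1],m),14)
b=robot.snapshot("side")
cv2.imwrite("pics/side3.png",cv2.resize(b[120:330,180:420],None,fx=2.5,fy=2.5)[:,:,::-1])
# kinematic fit
D=[json.loads(l) for l in open("log.jsonl")]
def fk(q,p):
    a1,d1,off,L2,a3,L3,d6=p
    R=lambda ax,a:Ro.from_euler(ax,a)
    B=R("z",q[0]); 
    A=R("y",q[1]); F=A*R("y",q[2]); W=F*R("z",q[3])*R("y",q[4])*R("z",q[5])
    return B.apply(np.array([a1,off,d1])+A.apply([0,0,L2])+F.apply([a3,0,L3])+W.apply([0,0,d6])), B*W
f=lambda p:np.concatenate([fk(d["joint_positions"],p)[0]-d["tool_pos"] for d in D])
s=least_squares(f,[.0,.3,.05,.4,0,.35,.1]);print(s.x.round(4),abs(s.fun).max())
for d in D[-2:]:print(fk(d["joint_positions"],s.x)[1].as_matrix().round(2).tolist(),Ro.from_euler("xyz",d["ee_rot"]).as_matrix().round(2).tolist())
E
```

```text
t 10.5 p [0.5438 0.3703 0.2781] rpy [-3.139  0.96   2.502] q [ 0.7   0.37  1.43 -0.99  1.26  0.05] w 0.0631 f 29.874280487420037
14 rows: trans [-0.153 -0.085 -0.131] twist [-0.001  0.686  0.001]
[0.     0.1526 0.0566 0.449  0.1007 0.4998 0.1514] 7.520003231231698e-10
[[-0.6, -0.46, 0.65], [-0.8, 0.34, -0.49], [0.0, -0.82, -0.58]] [[-0.46, 0.6, 0.65], [0.34, 0.8, -0.49], [-0.82, -0.0, -0.58]]
[[-0.6, -0.46, 0.66], [-0.8, 0.34, -0.49], [0.0, -0.82, -0.57]] [[-0.46, 0.6, 0.66], [0.34, 0.8, -0.49], [-0.82, -0.0, -0.57]]
```

View pics/side3.png

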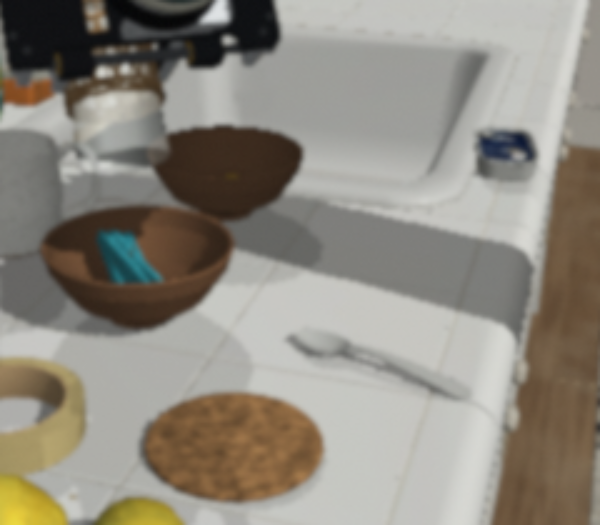

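The side view shows the pegs together in the teal bowl at (130,258) and the glass mouth clear at (120,140). The kinematic model fits exactly, so I can now plan the lay-down and regrasp.

```bash
cat >> h.py <<'E'
from scipy.optimize import least_squares
PR=[0,.1526,.0566,.449,.1007,.4998,.1514]
LO=np.array([-3.1,-.76,.27,-1.08,.17,-2.57]);HI=np.array([3.1,2.03,2.55,4.22,2.65,2.57])
def fk(q,p=PR):
    a1,d1,off,L2,a3,L3,d6=p;R=Ro.from_euler
    B=R("z",q[0]);A=R("y",q[1]);F=A*R("y",q[2]);W=F*R("z",q[3])*R("y",q[4])*R("z",q[5])
    return B.apply(np.array([a1,off,d1])+A.apply([0,0,L2])+F.apply([a3,0,L3])+W.apply([0,0,d6])),(B*W*R("z",np.pi/2)).as_matrix()
def ik(p,R,q0):
    def f(q):
        P,M=fk(q);return np.r_[(P-p)*5,(Ro.from_matrix(M.T@R)).as_rotvec()]
    s=least_squares(f,np.clip(q0,LO+.001,HI-.001),bounds=(LO,HI));return s.x,np.abs(s.fun).max()
def margin(q): return np.minimum(q-LO,HI-q).min()
dn=np.array([0,0,-1.])
def az(a): return np.array([np.cos(a),np.sin(a),0])
def interp(p0,R0,p1,R1,n=10):
    w=Ro.from_matrix(R0.T@R1).as_rotvec()
    return [(p0+(p1-p0)*s,R0@Ro.from_rotvec(w*s).as_matrix()) for s in np.linspace(0,1,n+1)[1:]]
E
cat > plan.py <<'E'
from h import *
q0=np.array([.21,.09,1.76,0,1.29,0])
C=np.array([.462,.414,0])
for lay in([.467,.16],[.45,.13]):
  for psi in(1.8,1.4,1.0,.6,.3):
    m=az(psi);mid=np.array([*lay,.033]);
    for al in(.5,.6):
      z=np.cos(al)*dn-np.sin(al)*m; g=mid+.01*m
      ql,el=ik(mid-.18*dn,tool(dn,m),q0+[0,0,0,0,0,1.8-psi])
      p0,R0=g-.18*z,tool(z,m); qa,ea=ik(p0,R0,ql)
      for m2 in(0.2,.5,.75,1.,1.3):
        n=az(m2);z2=np.cos(al)*n+np.sin(al)*dn; g2=C+[0,0,.006+.081]; x2=np.array([0,0,1.])
        p2,R2=g2-.18*z2,tool(z2,x2)
        q=qa;mg=min(margin(ql),margin(qa));err=max(el,ea);mx=0
        up=p0+[0,0,.14];pu=p2+[0,0,.14]
        for P,M in interp(p0,R0,up,R0,3)+interp(up,R0,pu,R2,12)+interp(pu,R2,p2,R2,3):
          qn,e=ik(P,M,q);mx=max(mx,abs(qn-q).max());q=qn;err=max(err,e);mg=min(mg,margin(q))
        if err<1e-3 and mx<.8: print(lay,psi,al,m2,"margin",round(mg,2),"maxstep",round(mx,2),q.round(2))
E
python3 plan.py | sort -t n -k3 | sort -k6 | awk '{print}' | sort -k7,7nr | head -30
```

```text
[0.45, 0.13] 0.3 0.6 1.3 margin 0.53 maxstep 0.18 [ 0.23  0.05  2.02  1.17  0.9  -0.2 ]
[0.45, 0.13] 0.6 0.6 1.3 margin 0.53 maxstep 0.16 [ 0.23  0.05  2.02  1.17  0.9  -0.2 ]
[0.45, 0.13] 1.0 0.6 1.3 margin 0.53 maxstep 0.16 [ 0.23  0.05  2.02  1.17  0.9  -0.2 ]
[0.45, 0.13] 1.4 0.6 1.3 margin 0.53 maxstep 0.16 [ 0.23  0.05  2.02  1.17  0.9  -0.2 ]
[0.467, 0.16] 0.6 0.6 1.3 margin 0.53 maxstep 0.16 [ 0.23  0.05  2.02  1.17  0.9  -0.2 ]
[0.467, 0.16] 1.0 0.6 1.3 margin 0.53 maxstep 0.16 [ 0.23  0.05  2.02  1.17  0.9  -0.2 ]
[0.467, 0.16] 1.4 0.6 1.3 margin 0.53 maxstep 0.16 [ 0.23  0.05  2.02  1.17  0.9  -0.2 ]
[0.467, 0.16] 1.8 0.6 1.3 margin 0.52 maxstep 0.16 [ 0.23  0.05  2.02  1.17  0.9  -0.2 ]
[0.45, 0.13] 1.8 0.6 1.3 margin 0.51 maxstep 0.16 [ 0.23  0.05  2.02  1.17  0.9  -0.2 ]
[0.467, 0.16] 0.3 0.6 1.3 margin 0.5 maxstep 0.18 [ 0.23  0.05  2.02  1.17  0.9  -0.2 ]
[0.45, 0.13] 0.3 0.5 1.3 margin 0.49 maxstep 0.19 [ 0.2   0.08  2.06  1.33  0.94 -0.37]
[0.45, 0.13] 0.6 0.5 1.3 margin 0.49 maxstep 0.17 [ 0.2   0.08  2.06  1.33  0.94 -0.37]
[0.45, 0.13] 1.0 0.5 1.3 margin 0.49 max
[... 853 characters left out ...]
.13] 1.0 0.6 1.0 margin 0.37 maxstep 0.21 [ 0.37 -0.07  2.14  1.22  0.54  0.02]
[0.45, 0.13] 1.4 0.6 1.0 margin 0.37 maxstep 0.21 [ 0.37 -0.07  2.14  1.22  0.54  0.02]
[0.45, 0.13] 1.8 0.6 1.0 margin 0.37 maxstep 0.21 [ 0.37 -0.07  2.14  1.22  0.54  0.02]
[0.467, 0.16] 0.3 0.6 1.0 margin 0.37 maxstep 0.21 [ 0.37 -0.07  2.14  1.22  0.54  0.02]
[0.467, 0.16] 0.6 0.6 1.0 margin 0.37 maxstep 0.21 [ 0.37 -0.07  2.14  1.22  0.54  0.02]
[0.467, 0.16] 1.0 0.6 1.0 margin 0.37 maxstep 0.21 [ 0.37 -0.07  2.14  1.22  0.54  0.02]
[0.467, 0.16] 1.4 0.6 1.0 margin 0.37 maxstep 0.21 [ 0.37 -0.07  2.14  1.22  0.54  0.02]
[0.467, 0.16] 1.8 0.6 1.0 margin 0.37 maxstep 0.21 [ 0.37 -0.07  2.14  1.22  0.54  0.02]
```

Request:
{"op": "play_rows", "data": {"translation": [[-0.153,-0.085,-0.131],[-0.153,-0.085,-0.131],[-0.153,-0.085,-0.131],[-0.153,-0.085,-0.131],[-0.153,-0.085,-0.131],[-0.153,-0.085,-0.131],[-0.153,-0.085,-0.131]], "twist": [[0,0.686,0],[0,0.686,0],[0,0.686,0],[0,0.686,0],[0,0.686,0],[0,0.686,0],[0,0.686,0]], "gripper": [-1,-1,-1,-1,-1,-1,-1]}}

```text
time: 11.25
tool_pos: [0.5345, 0.3474, 0.3352]
ee_rot: [-3.142, 0.479, 2.5]
wrist_force: [0.5, -1.1, -2.8]
width: 0.0629
finger_force: 29.9
```

Request:
{"op": "play_rows", "data": {"translation": [[-0.153,-0.085,-0.131],[-0.153,-0.085,-0.131],[-0.153,-0.085,-0.131],[-0.153,-0.085,-0.131],[-0.153,-0.085,-0.131],[-0.153,-0.085,-0.131],[-0.153,-0.085,-0.131]], "twist": [[0,0.686,0],[0,0.686,0],[0,0.686,0],[0,0.686,0],[0,0.686,0],[0,0.686,0],[0,0.686,0]], "gripper": [-1,-1,-1,-1,-1,-1,-1]}}

```text
time: 11.95
tool_pos: [0.5453, 0.3094, 0.3816]
ee_rot: [-3.141, 0.001, 2.5]
wrist_force: [-0.5, 0.3, -4.3]
width: 0.0626
finger_force: 29.9
```

```bash
python3 - <<'E'
from h import *
import cv2
go([.467,.16,.38],tool(dn,az(1.8)),8)
a=robot.snapshot("top");b=robot.snapshot("side")
print([(n,np.round(d["centre"],3).tolist(),round(d["score"],2)) for n in("top","side") for d in robot.recognise("peg_a",n)])
cv2.imwrite("pics/both4.png",np.hstack([cv2.resize(a[150:260,180:300],(400,367)),cv2.resize(b[180:280,180:290],(400,367))])[:,:,::-1])
E
```

```text
t 11.95 p [0.5453 0.3094 0.3816] rpy [-3.141e+00  1.000e-03  2.500e+00] q [ 0.43  0.26  1.21 -0.    1.67 -0.5 ] w 0.0626 f 29.906814268324524
8 rows: trans [-0.241 -0.481  0.005] twist [0.    0.001 0.875]
[('side', [0.617, 0.322, 0.052], 0.53)]
```

View pics/both4.png

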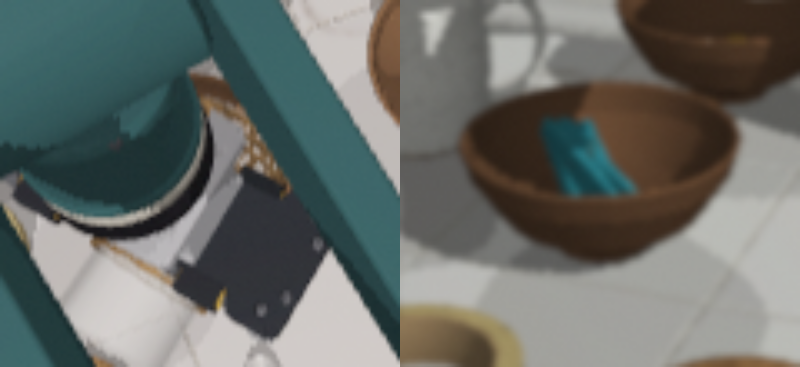

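The bowl holds a stack of teal pegs and the glass shows no teal at (130,300). Moving back over the lay-down place, where I can check from above.

Request:
{"op": "play_rows", "data": {"translation": [[-0.241,-0.481,0],[-0.241,-0.481,0],[-0.241,-0.481,0],[-0.241,-0.481,0],[-0.241,-0.481,0],[-0.241,-0.481,0],[-0.241,-0.481,0],[-0.241,-0.481,0]], "twist": [[0,0,0.875],[0,0,0.875],[0,0,0.875],[0,0,0.875],[0,0,0.875],[0,0,0.875],[0,0,0.875],[0,0,0.875]], "gripper": [-1,-1,-1,-1,-1,-1,-1,-1]}}

```text
time: 12.95
tool_pos: [0.4657, 0.1604, 0.3801]
ee_rot: [3.141, 0.002, 1.797]
wrist_force: [0.4, -0.9, -3.0]
width: 0.0626
finger_force: 29.9
```

```bash
python3 - <<'E'
from h import *
import cv2
go([.467,.16,.2145],tool(dn,az(1.8)),10)
a=robot.snapshot("top");b=robot.snapshot("side")
print([(n,np.round(d["centre"],3).tolist(),round(d["score"],2)) for n in("top","side") for t in("peg_a","tumbler_mouth","tumbler_middle") for d in robot.spot_point(t,n)])
cv2.imwrite("pics/both5.png",np.hstack([cv2.resize(a[160:280,190:350],(400,300),interpolation=2),cv2.resize(b[100:240,190:377],(400,300),interpolation=2)])[:,:,::-1])
E
```

```text
t 12.95 p [0.4657 0.1604 0.3801] rpy [3.141e+00 2.000e-03 1.797e+00] q [ 0.22 -0.04  1.54 -0.    1.63 -0.01] w 0.0626 f 29.90359522984363
10 rows: trans [-0.001  0.003  0.414] twist [ 0.     0.002 -0.003]
[('top', [0.618, 0.3, 0.038], 0.7), ('top', [0.619, 0.318, 0.045], 0.57), ('top', [0.639, 0.315, 0.031], 0.4), ('top', [0.449, 0.231, 0.203], 0.83), ('side', [0.614, 0.319, 0.04], 0.65), ('side', [0.633, 0.321, 0.03], 0.41), ('side', [0.616, 0.301, 0.039], 0.39), ('side', [0.465, 0.158, 0.195], 0.63), ('side', [0.447, 0.228, 0.205], 0.61), ('side', [0.463, 0.157, 0.195], 0.93)]
```

View pics/both5.png

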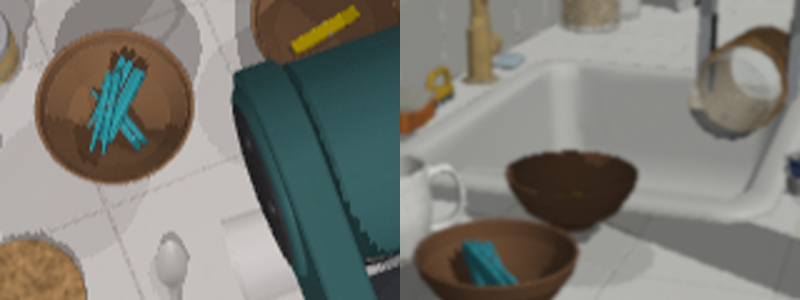

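Seen from above, the teal bowl (115,105) holds several teal pegs (three loose ones detected at 30–45 mm height, plus the fixed one). The tumbler is empty, so I'll lay it down.

Request:
{"op": "play_rows", "data": {"translation": [[0,0,0.5],[0,0,0.6],[0,0,0.6],[0,0,0.6],[0,0,0.6],[0,0,0.6],[0,0,0.35],[0,0,0.15]], "twist": [[0,0,0],[0,0,0],[0,0,0],[0,0,0],[0,0,0],[0,0,0],[0,0,0],[0,0,0]], "gripper": [-1,-1,-1,-1,-1,-1,-1,-1]}}

```text
time: 14.15
tool_pos: [0.4663, 0.1611, 0.2185]
ee_rot: [-3.138, 0.0, 1.801]
wrist_force: [-1.3, -1.1, -4.0]
width: 0.0628
finger_force: 29.9
```

Request:
{"op": "play_rows", "data": {"translation": [[0,0,0.12],[0,0,0],[0,0,0]], "twist": [[0,0,0],[0,0,0],[0,0,0]], "gripper": [-1,-1,-1]}}

```text
time: 14.45
tool_pos: [0.4671, 0.161, 0.2167]
ee_rot: [3.139, 0.0, 1.8]
wrist_force: [0.0, 0.2, -2.4]
width: 0.0626
finger_force: 29.9
```

Request:
{"op": "play_rows", "data": {"translation": [[0,0,0.03],[0,0,0.02],[0,0,0],[0,0,0],[0,0,0],[0,0,0],[0,0,0],[0,0,0]], "twist": [[0,0,0],[0,0,0],[0,0,0],[0,0,0],[0,0,0],[0,0,0],[0,0,0],[0,0,0]], "gripper": [-1,-1,-1,1,1,1,1,1]}}

```text
time: 15.25
tool_pos: [0.4666, 0.1609, 0.2137]
ee_rot: [3.141, 0.0, 1.8]
wrist_force: [0.0, -0.3, 0.3]
width: 0.0936
finger_force: 0.0
```

Request:
{"op": "play_rows", "data": {"translation": [[0,0,-0.2],[0,0,-0.5],[0,0,-0.5],[0,0,-0.5],[0,0,-0.5],[0,0,-0.5],[0,0,-0.5],[0,0,0]], "twist": [[0,0,0],[0,0,0],[0,0,0],[0,0,0],[0,0,0],[0,0,0],[0,0,0],[0,0,0]], "gripper": [1,1,1,1,1,1,1,1]}}

```text
time: 16.05
tool_pos: [0.4672, 0.161, 0.3455]
ee_rot: [3.134, 0.0, 1.8]
wrist_force: [0.3, -0.4, -0.3]
width: 0.0941
finger_force: 0.0
```

```bash
python3 - <<'E'
from h import *
for n in("top","side"):
    robot.snapshot(n)
    for t in("tumbler","tumbler_middle","tumbler_mouth","coaster"):
        print(n,t,[(np.round(d["centre"],3).tolist(),round(d["score"],2)) for d in robot.spot_point(t,n)[:3]])
m=az(1.8);al=.6;z=np.cos(al)*dn-np.sin(al)*m;g=np.array([.467,.16,.033])+.01*m
p=g-.18*z;print("goal",p)
go(p-.10*z,tool(z,m),8)
E
```

```text
top tumbler []
top tumbler_middle [([0.468, 0.162, 0.032], 0.76)]
top tumbler_mouth [([0.452, 0.234, 0.034], 0.83)]
top coaster [([0.464, 0.416, -0.002], 0.66)]
side tumbler [([0.482, 0.095, 0.033], 0.84)]
side tumbler_middle [([0.467, 0.16, 0.028], 0.86)]
side tumbler_mouth [([0.452, 0.231, 0.033], 0.61), ([0.679, 0.11, 0.001], 0.26)]
side coaster [([0.459, 0.415, 0.001], 0.63)]
goal [0.44163615 0.26871611 0.18156041]
t 16.55 p [0.4665 0.1609 0.3409] rpy [-3.14  0.    1.8 ] q [ 0.22 -0.02  1.6  -0.    1.55 -0.01] w 0.0942 f 0.0
8 rows: trans [0.575 0.001 0.098] twist [-0.001 -0.75   0.   ]
```

Request:
{"op": "play_rows", "data": {"translation": [[0.575,0,0.098],[0.575,0,0.098],[0.575,0,0.098],[0.575,0,0.098],[0.575,0,0.098],[0.575,0,0.098],[0.575,0,0.098],[0.575,0,0.098]], "twist": [[0,-0.75,0],[0,-0.75,0],[0,-0.75,0],[0,-0.75,0],[0,-0.75,0],[0,-0.75,0],[0,-0.75,0],[0,-0.75,0]], "gripper": [1,1,1,1,1,1,1,1]}}

```text
time: 17.35
tool_pos: [0.4283, 0.3246, 0.2643]
ee_rot: [3.14, 0.603, 1.8]
wrist_force: [0.3, -0.0, -0.7]
width: 0.0941
finger_force: 0.0
```

```bash
python3 - <<'E'
from h import *
m=az(1.8);al=.6;z=np.cos(al)*dn-np.sin(al)*m;g=np.array([.467,.161,.034])+.01*m
go(g-.18*z,tool(z,m),7)
E
```

```text
t 17.35 p [0.4283 0.3246 0.2643] rpy [3.14  0.603 1.8  ] q [ 0.69  0.24  1.54 -0.54  1.65  0.49] w 0.0941 f 0.0
7 rows: trans [-0.001  0.001  0.355] twist [0.002 0.004 0.   ]
```

Request:
{"op": "play_rows", "data": {"translation": [[0,0,0.4],[0,0,0.4],[0,0,0.4],[0,0,0.4],[0,0,0.4],[0,0,0.3],[0,0,0.18],[0,0,0]], "twist": [[0,0,0],[0,0,0],[0,0,0],[0,0,0],[0,0,0],[0,0,0],[0,0,0],[0,0,0]], "gripper": [1,1,1,1,1,1,1,1]}}

```text
time: 18.15
tool_pos: [0.4412, 0.2685, 0.1819]
ee_rot: [-3.139, 0.601, 1.801]
wrist_force: [0.0, -0.3, 0.1]
width: 0.0942
finger_force: 0.0
```

Request:
{"op": "play_rows", "data": {"translation": [[0,0,0],[0,0,0],[0,0,0],[0,0,0],[0,0,0],[0,0,0]], "twist": [[0,0,0],[0,0,0],[0,0,0],[0,0,0],[0,0,0],[0,0,0]], "gripper": [-1,-1,-1,-1,-1,-1]}}

```text
time: 18.75
tool_pos: [0.4415, 0.2693, 0.1833]
ee_rot: [3.14, 0.6, 1.8]
wrist_force: [0.3, 1.0, 1.3]
width: 0.0631
finger_force: 29.9
```

```bash
python3 - <<'E'
from h import *
o=obs();p=np.array(o["tool_pos"]);R=Ro.from_euler("xyz",o["ee_rot"]).as_matrix()
up=p+[0,0,.16]; print("up rows")
go(up,R,6)
al=.6;n=az(1.3);z2=np.cos(al)*n+np.sin(al)*dn;R2=tool(z2,[0,0,1.]);g2=np.array([.462,.415,.087+.06])
print("then");rows(up,R,g2-.18*z2,R2,20); print(g2-.18*z2)
# path check under constant-row motion, grasp point & tumbler foot heights
w=Ro.from_matrix(R.T@R2).as_rotvec()/20;S=sum(Ro.from_rotvec(w*k).as_matrix() for k in range(20));t=np.linalg.solve(S,R.T@(g2-.18*z2-up))
P,M=up.copy(),R.copy();q=np.array(o["joint_positions"])
for i in range(20):
    P=P+M@t;M=M@Ro.from_rotvec(w).as_matrix();q,e=ik(P,M,q)
    if i%3==1:
        ax=M@[np.cos(al),0,-np.sin(-al)*1] if 0 else M@np.array([np.cos(al),0,-np.sin(al)])
        g=P+.18*M[:,2];print(g.round(3),"foot",(g-.081*ax).round(3),"flange z",P.round(3),q.round(2),round(e,5))
E
```

```text
up rows
t 18.75 p [0.4415 0.2693 0.1833] rpy [3.14 0.6  1.8 ] q [ 0.59  0.27  1.68 -0.56  1.45  0.51] w 0.0631 f 29.888746603014624
6 rows: trans [-0.376  0.001 -0.55 ] twist [0. 0. 0.]
then
20 rows: trans [-0.015 -0.041  0.128] twist [-0.051  0.767  0.273]
[0.42226026 0.2718534  0.24863565]
[0.46  0.187 0.173] foot [0.476 0.109 0.16 ] flange z [0.44  0.262 0.335] [ 0.55  0.08  1.54 -0.43  1.64  0.37] 0.0
[0.455 0.219 0.146] foot [0.466 0.144 0.115] flange z [0.437 0.255 0.321] [ 0.48  0.03  1.61 -0.22  1.51  0.39] 0.0
[0.451 0.256 0.127] foot [0.458 0.19  0.08 ] flange z [0.434 0.25  0.306] [ 0.41 -0.01  1.68 -0.01  1.38  0.38] 0.0
[0.45  0.296 0.117] foot [0.454 0.244 0.056] flange z [0.43 0.25 0.29] [ 0.35 -0.05  1.75  0.22  1.25  0.34] 0.0
[0.452 0.338 0.118] foot [0.453 0.301 0.046] flange z [0.427 0.254 0.275] [ 0.3  -0.07  1.83  0.47  1.13  0.25] 0.0
[0.456 0.378 0.128] foot [0.456 0.359 0.049] flange z [0.424 0.261 0.261] [ 0.26 -0.07  1.9   0.75  1.03  0.13] 0.0
[0.462 0.415 0.147] foot [0.462 0.415 0.066] flange z [0.422 0.272 0.249] [ 0.24 -0.05  1.97  1.07  0.96 -0.03] 0.0
```

Request:
{"op": "play_rows", "data": {"translation": [[-0.37,0,-0.541],[-0.37,0,-0.541],[-0.37,0,-0.541],[-0.37,0,-0.541],[-0.37,0,-0.541],[-0.37,0,-0.541],[-0.37,0,-0.541],[-0.37,0,-0.541]], "twist": [[0,0,0],[0,0,0],[0,0,0],[0,0,0],[0,0,0],[0,0,0],[0,0,0],[0,0,0]], "gripper": [-1,-1,-1,-1,-1,-1,-1,-1]}}

```text
time: 19.55
tool_pos: [0.441, 0.2691, 0.3922]
ee_rot: [-3.138, 0.599, 1.802]
wrist_force: [0.8, 0.1, -3.5]
width: 0.0635
finger_force: 29.9
```

Request:
{"op": "play_rows", "data": {"translation": [[-0.015,-0.041,0.128],[-0.015,-0.041,0.128],[-0.015,-0.041,0.128],[-0.015,-0.041,0.128],[-0.015,-0.041,0.128],[-0.015,-0.041,0.128],[-0.015,-0.041,0.128]], "twist": [[-0.051,0.767,0.273],[-0.051,0.767,0.273],[-0.051,0.767,0.273],[-0.051,0.767,0.273],[-0.051,0.767,0.273],[-0.051,0.767,0.273],[-0.051,0.767,0.273]], "gripper": [-1,-1,-1,-1,-1,-1,-1]}}

```text
time: 20.25
tool_pos: [0.434, 0.2508, 0.3588]
ee_rot: [3.05, 0.051, 1.626]
wrist_force: [0.2, -0.8, -3.7]
width: 0.0635
finger_force: 29.9
```

Request:
{"op": "play_rows", "data": {"translation": [[-0.015,-0.041,0.128],[-0.015,-0.041,0.128],[-0.015,-0.041,0.128],[-0.015,-0.041,0.128],[-0.015,-0.041,0.128],[-0.015,-0.041,0.128],[-0.015,-0.041,0.128]], "twist": [[-0.051,0.767,0.273],[-0.051,0.767,0.273],[-0.051,0.767,0.273],[-0.051,0.767,0.273],[-0.051,0.767,0.273],[-0.051,0.767,0.273],[-0.051,0.767,0.273]], "gripper": [-1,-1,-1,-1,-1,-1,-1]}}

```text
time: 20.95
tool_pos: [0.4263, 0.2533, 0.322]
ee_rot: [3.047, -0.501, 1.485]
wrist_force: [0.3, 0.9, -3.7]
width: 0.0631
finger_force: 29.9
```

Request:
{"op": "play_rows", "data": {"translation": [[-0.015,-0.041,0.128],[-0.015,-0.041,0.128],[-0.015,-0.041,0.128],[-0.015,-0.041,0.128],[-0.015,-0.041,0.128],[-0.015,-0.041,0.128]], "twist": [[-0.051,0.767,0.273],[-0.051,0.767,0.273],[-0.051,0.767,0.273],[-0.051,0.767,0.273],[-0.051,0.767,0.273],[-0.051,0.767,0.273]], "gripper": [-1,-1,-1,-1,-1,-1]}}

```text
time: 21.55
tool_pos: [0.4214, 0.2715, 0.2957]
ee_rot: [-3.137, -0.969, 1.295]
wrist_force: [-0.2, 0.4, -3.1]
width: 0.0636
finger_force: 29.9
```

```bash
python3 - <<'E'
from h import *
import cv2
a=robot.snapshot("top");b=robot.snapshot("side")
for n in("top","side"):
    for t in("tumbler","tumbler_middle","tumbler_mouth"):
        print(n,t,[(np.round(d["centre"],3).tolist(),round(d["score"],2)) for d in robot.spot_point(t,n)[:2]])
cv2.imwrite("pics/side6.png",b[:,:,::-1])
al=.6;n=az(1.3);z2=np.cos(al)*n+np.sin(al)*dn;R2=tool(z2,[0,0,1.]);g2=np.array([.462,.415,.088])
go(g2-.18*z2,R2,8)
E
```

```text
top tumbler [([0.46, 0.418, 0.113], 0.92), ([0.461, 0.417, -0.002], 0.69)]
top tumbler_middle [([0.46, 0.419, 0.185], 0.82), ([0.458, 0.419, 0.116], 0.57)]
top tumbler_mouth [([0.46, 0.416, 0.257], 0.87), ([0.692, 0.429, 0.004], 0.75)]
side tumbler [([0.465, 0.423, 0.113], 0.83)]
side tumbler_middle [([0.46, 0.417, 0.182], 0.91)]
side tumbler_mouth [([0.46, 0.418, 0.256], 0.61)]
t 21.95 p [0.4223 0.2718 0.2982] rpy [ 3.14  -0.969  1.301] q [ 0.24 -0.11  1.92  1.01  1.02  0.09] w 0.0636 f 29.932542861947695
8 rows: trans [-0.28  -0.     0.192] twist [0.001 0.002 0.001]
```

View pics/side6.png

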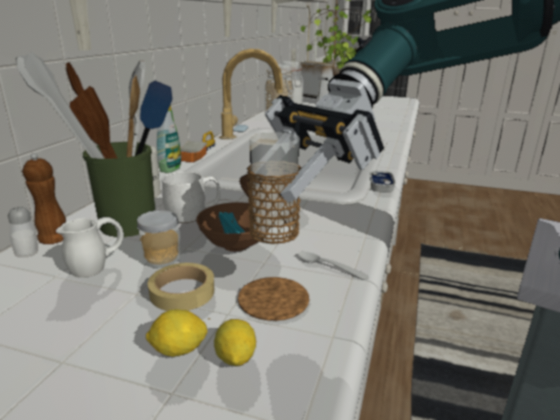

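The side view shows the tumbler upright in the fingers (275,190), mouth up, 0.11 m above the coaster at (273,298). Lowering it.

Request:
{"op": "play_rows", "data": {"translation": [[-0.28,0,0.192],[-0.28,0,0.192],[-0.28,0,0.192],[-0.28,0,0.192],[-0.28,0,0.192],[-0.28,0,0.192],[-0.28,0,0.192],[-0.1,0,0.069]], "twist": [[0,0,0],[0,0,0],[0,0,0],[0,0,0],[0,0,0],[0,0,0],[0,0,0],[0,0,0]], "gripper": [-1,-1,-1,-1,-1,-1,-1,-1]}}

```text
time: 22.75
tool_pos: [0.4219, 0.2718, 0.1967]
ee_rot: [-3.139, -0.968, 1.297]
wrist_force: [-0.1, 0.1, -3.7]
width: 0.0635
finger_force: 29.9
```

Request:
{"op": "play_rows", "data": {"translation": [[-0.05,0,0.034],[-0.05,0,0.034],[0,0,0]], "twist": [[0,0,0],[0,0,0],[0,0,0]], "gripper": [-1,-1,-1]}}

```text
time: 23.05
tool_pos: [0.4224, 0.2719, 0.1935]
ee_rot: [3.14, -0.97, 1.3]
wrist_force: [-0.7, -0.9, -3.1]
width: 0.0634
finger_force: 29.9
```

```bash
python3 - <<'E'
from h import *
b=robot.snapshot("side")
for t in("tumbler","tumbler_middle","tumbler_mouth"):
        print(t,[(np.round(d["centre"],3).tolist(),round(d["score"],2)) for d in robot.spot_point(t,"side")[:2]])
o=obs();print(o["tool_pos"],o["wrist_force"])
E
```

```text
tumbler [([0.463, 0.422, 0.013], 0.57)]
tumbler_middle [([0.467, 0.418, 0.08], 0.63), ([0.466, 0.422, 0.011], 0.49)]
tumbler_mouth [([0.462, 0.42, 0.156], 0.57)]
[0.42237969 0.27187683 0.19366918] [-0.17572208 -0.61494726 -3.57902768]
```

Request:
{"op": "play_rows", "data": {"translation": [[-0.03,0,0.02],[-0.03,0,0.02],[0,0,0]], "twist": [[0,0,0],[0,0,0],[0,0,0]], "gripper": [-1,-1,-1]}}

```text
time: 23.55
tool_pos: [0.4223, 0.2718, 0.1903]
ee_rot: [-3.142, -0.97, 1.299]
wrist_force: [-0.1, 0.2, -2.9]
width: 0.0637
finger_force: 29.9
```

Request:
{"op": "play_rows", "data": {"translation": [[-0.02,0,0.014],[0,0,0]], "twist": [[0,0,0],[0,0,0]], "gripper": [-1,-1]}}

```text
time: 23.75
tool_pos: [0.4224, 0.272, 0.1899]
ee_rot: [3.141, -0.971, 1.299]
wrist_force: [-0.5, -0.8, 0.5]
width: 0.0634
finger_force: 29.9
```

Contact felt (the weight is off the wrist). Release and back out along the fingers.

Request:
{"op": "play_rows", "data": {"translation": [[0,0,0],[0,0,0],[0,0,0],[0,0,0],[0,0,0],[0,0,0]], "twist": [[0,0,0],[0,0,0],[0,0,0],[0,0,0],[0,0,0],[0,0,0]], "gripper": [1,1,1,1,1,1]}}

```text
time: 24.35
tool_pos: [0.4222, 0.2718, 0.1892]
ee_rot: [-3.141, -0.97, 1.299]
wrist_force: [0.3, -0.2, -0.3]
width: 0.0942
finger_force: 0.0
```

Request:
{"op": "play_rows", "data": {"translation": [[0,0,-0.3],[0,0,-0.4],[0,0,-0.4],[0,0,-0.4],[0,0,-0.4],[0,0,-0.4],[0,0,-0.4],[0,0,0]], "twist": [[0,0,0],[0,0,0],[0,0,0],[0,0,0],[0,0,0],[0,0,0],[0,0,0],[0,0,0]], "gripper": [1,1,1,1,1,1,1,1]}}

```text
time: 25.15
tool_pos: [0.3985, 0.1848, 0.2519]
ee_rot: [3.136, -0.971, 1.301]
wrist_force: [-0.1, -0.1, 0.2]
width: 0.0938
finger_force: 0.0
```

```bash
python3 - <<'E'
from h import *
import cv2
a=robot.snapshot("top");b=robot.snapshot("side")
for n in("top","side"):
    for t in("tumbler","tumbler_middle","tumbler_mouth","coaster","spoon","honey","peg_a"):
        print(n,t,[(np.round(d["centre"],3).tolist(),round(d["score"],2)) for d in robot.spot_point(t,n)[:3]])
cv2.imwrite("pics/both7.png",np.hstack([a[120:400,100:400],b[100:380,130:430]])[:,:,::-1])
E
```

```text
top tumbler [([0.461, 0.417, 0.01], 0.88)]
top tumbler_middle [([0.462, 0.419, 0.079], 0.78), ([0.435, 0.283, -0.002], 0.41)]
top tumbler_mouth [([0.46, 0.422, 0.152], 0.56)]
top coaster [([0.462, 0.414, -0.002], 0.72)]
top spoon [([0.43, 0.282, -0.002], 0.76)]
top honey [([0.691, 0.427, 0.004], 0.87)]
top peg_a [([0.62, 0.322, 0.042], 0.46), ([0.618, 0.302, 0.039], 0.44), ([0.639, 0.319, 0.031], 0.38)]
side tumbler [([0.461, 0.422, 0.007], 0.94)]
side tumbler_middle [([0.461, 0.419, 0.071], 0.56)]
side tumbler_mouth [([0.459, 0.42, 0.151], 0.83)]
side coaster [([0.462, 0.416, 0.0], 0.73), ([0.431, 0.284, 0.007], 0.21)]
side spoon [([0.429, 0.281, 0.006], 0.68)]
side honey [([0.694, 0.429, 0.001], 0.78), ([0.62, 0.314, 0.002], 0.61)]
side peg_a [([0.617, 0.318, 0.043], 0.69), ([0.634, 0.321, 0.03], 0.64), ([0.615, 0.301, 0.035], 0.47)]
```

View pics/both7.png

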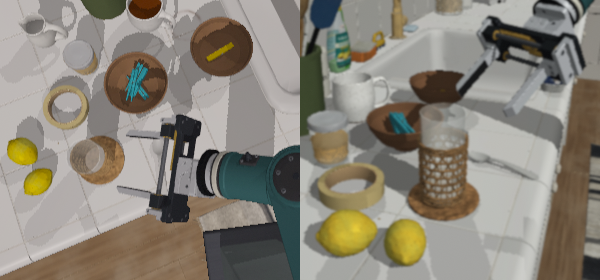

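The tumbler stands upright on the coaster (side crop, about (445,160)), about 5 mm off centre. The fingers are clear, the pegs are in the teal bowl at (135,83), and nothing else has moved.

```bash
python3 -c "
from bench import robot
print(robot.close_job())"
```

```text
the job is handed in; nothing more can be done
None
```

I handed the job in at about 25 s; no verdict came back. The last pictures show the three pegs in the teal-peg bowl, the tumbler let go of and upright about 5 mm off the coaster's centre, and nothing else moved.

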